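# Close the mould press through its guard window

### The job

Load and close the mould press, using only the outside of the shut fingers: push the carriage fully home by its upright push plate, and then reach down through the guard window and press the lever all the way down. Never touch the guard, do not lift the lever or press it before the carriage is home, and do not move the two vials and the dropper bottle beside the press or the mixing stick. Leave the carriage home and the lever down.

Things in the scene. Friction and masses are not known exactly. Their poses are not given: they have to be found in the camera images.
- guard: Press guard, fixed: a level frame of dark steel bars on four posts, clear sheets below it at front and sides. Its window is 84 (x) x 80 mm (y), the frame 104 x 100 mm outside, 6 mm thick. Origin: centre of the window at the frame's top face, 85 mm above the table; nothing of the press rises more than 2 mm higher. x points to the back of the press (the way the carriage goes in), within 0.35 rad of straight ahead; z up
- paddle (a point): Centre of the top face of the black paddle (34 mm along x, 30 mm along y, 7 mm thick) at the free end of the lever, below the middle of the guard window: about 11 mm below the frame's top face when the lever is up, about 33 mm below it when the lever is fully down
- lever (a joint): Press lever (rad), hinged at the back of the press 100 mm behind the paddle: starts up, at 0 to 0.03; grows as the paddle is pressed down; 0.22 is fully down, at its hard stop (it can also be lifted to -0.06). It is stiff, about 4 N at the paddle, has no spring and stays where it is left
- carriage (a joint): Mould carriage (m): a flat tray with a strip mould fixed in it, that slides in the press along the guard's x. Starts drawn out, at 0 to 0.012; 0.05 is fully home, at its hard stop. About 3 N moves it and it stays where it is left
- push_plate (a point): Point on the middle of the front face of the carriage's upright push plate (50 mm wide, 8 mm thick), 56 mm above the table; the plate's top is at 71 mm. It stands at the carriage's end nearest the robot, square to the guard's x, and is pushed along +x. Its front face is 100 mm in front of the window's centre when the carriage is home, 150 mm at joint value 0
- vial_a: Bystander: small screw vial of dark glitter, 27 mm across, 44 mm tall, standing beside the press; origin at the middle of its foot
- vial_b: Bystander: small screw vial of lime glitter, 27 mm across, 44 mm tall, standing beside the press; origin at the middle of its foot
- dropper: Bystander: dropper bottle with a pointed black cap, 25 mm across, 80 mm tall, standing beside the press; origin at the middle of its foot
- stick: Bystander: wooden mixing stick lying flat, 18 x 150 x 9 mm, to the right; origin at the middle of its underside

How it is judged:
By the outcome, as a careful person would: the job done as asked, in the order asked, and still so for the second after the job is handed in, with the robot touching nothing.
It also fails if it takes over 43 s, if anything falls off the work surface, if the arm or the gripper's body presses on something with over 40 N, if the wrist force passes 120 N, or if a joint passes its speed limit or range.

### The arm

A 6-joint arm with a two-finger parallel gripper is mounted at the origin on a cart in front of the work surface, level with it; the furniture and walls round the work are solid. World frame = base frame: x ahead of the robot, y to its left, z up, the work surface at z = 0. Lengths are in mm, angles in degrees, forces in N, time in s.
With the tool pointing down it reaches from about 275 to 750 mm from the base axis. Payload 10.2 kg.
Tool frame: the origin (TCP) lies at the very end of the fingers, on their centre line; the grasp point (between the pads) lies 19 mm behind it; z points along the fingers, y is the line along which they close (so a half turn about z gives the same grasp; the last joint's range is limited). The gripper opens to 88 mm and grips with 3 to 60 N. Pads are 18 mm wide; open, the fingers measure 123 mm over their backs; the gripper's body (75 mm by 187 mm) begins 45 mm behind the grasp point.
Start: joints at [-12.8, 17.928, 85.812, -0, 76.261, -12.8], TCP at [525.006, -0.014, 238.72] pointing down, gripper open.
Joint ranges: [-168.41, 168.41], [-55.51, 124.54], [10.69, 146.95], [-70.63, 250.63], [1, 178], [-165.06, 165.06]. Speed limits (degrees/s): [136.94, 136.94, 172.46, 180, 180, 180].

### API

Orientations are given as a 3x3 rotation matrix whose columns are the frame's x, y, z axes.
In Python, from rig import robot, viewer, ticket gives the robot as it stands.
- The arm moves only by the shell command python3 -m pendant 'ROWS'. ROWS is JSON, a list of rows, each an object with "linear": the shift along the world's x, y, z in cm, a list of three; "turn": the turn, a rotation vector about the world's x, y, z in rad, a list of three; "claw": the finger opening in cm, from 0 to 8.81. In form: [{"linear": [dx, dy, dz], "turn": [wx, wy, wz], "claw": claw}, ...]. A call has exactly 10 rows; each row shifts and turns the commanded pose from where the row before left it; what a row does not reach is not made up. A row lasts 1/12 s, in which the tool goes at most 41.7 mm and 7.16 degrees, less where a joint would pass 70% of its speed; a pose out of reach is approached as far as the arm can. A call with a gripper value outside its range is refused whole. The fingers move at their own pace and stop on an object; the grip force is fixed at half the most. Time passes only in rows, so rows that do not move let the fingers close, or fill a call up. It gives the time, the measured TCP pose, the force, the opening and the grip force at its end, in the units of the state.
- robot.state(): the state, without advancing time (a new reading comes with each control period).
- viewer.snapshot(name): name is "scene" or "side" or "wrist"; returns a dict with "color" (384x512x3 uint8, red, green, blue), "range_z" (384x512 float32, mm along the optical axis (not along the pixel's ray), 0 where there is no reading), "fx", "fy", "cx", "cy" (pixels), "cam_to_world" (4x4, takes a point from camera to world coordinates). Camera axes: x right, y up, looking along -z (the intrinsics and any distortion apply to the point x, -y, -z); pixel columns grow to the right and rows downward; lengths in mm; the calibration is good to about 2 mm. The wrist camera is an equidistant fisheye: a pixel r from the principal point sees the ray r / f radians off the axis. A picture is of the moment at which its call begins.
- ticket.close_job(): hands the job in; it is judged then, once.
The state is a dict: "time_s": time; "joints": joint angles; "joint_velocities": joint speeds; "tau": joint torques, N m; "tool_pos": TCP position; "eef_rot": TCP orientation; "contact_force": force on the tool from outside, world axes, zero at the start; "ft_torque": the same for the moment, N m; "finger_gap": opening from 0.0 (shut) to 1.0 (fully open); "finger_force": force on a finger pad.
Only numpy, scipy, OpenCV 4.12 (cv2) and the standard library are available. Lean on these libraries where they do the work, as an engineer would, in place of code of your own. Each camera call takes 0.05 s, during which the arm holds its last target. There are 200 camera calls.

## Working session

There is one attempt and no reset: what is moved stays moved. The work goes in short steps, Python scripts to look and compute and a shell command to move; the robot and the scene stay as the last step left them, time stands still between calls to the robot, and variables do not carry over. Pictures are saved under pics/ and viewed, at most 10 in all, crops included, and the job is handed in when it is done.

```bash
mkdir -p pics; cat > h.py <<'E'
import numpy as np, cv2
from rig import robot, viewer, ticket
def cloud(s):
    z=s["range_z"]; v,u=np.mgrid[:z.shape[0],:z.shape[1]]
    p=np.stack([(u-s["cx"])/s["fx"]*z,-(v-s["cy"])/s["fy"]*z,-z,np.ones_like(z)],-1)
    w=(p@np.array(s["cam_to_world"]).T)[...,:3]; w[z==0]=np.nan; return w
E
python3 - <<'E'
from h import *
for n in("scene","side"):
    s=viewer.snapshot(n); np.savez(n+".npz",**s); cv2.imwrite(f"pics/{n}1.png",s["color"][...,::-1]); print(n,np.round(np.array(s["cam_to_world"]),2).tolist(),s["fx"],s["cx"])
E
```

```text
scene [[0.86, 0.21, -0.47, 133.7], [-0.51, 0.37, -0.78, -684.79], [0.01, 0.91, 0.42, 446.34], [0.0, 0.0, 0.0, 1.0]] 347.9286847712478 257.3202629792202
side [[-0.99, 0.07, -0.11, 440.04], [-0.13, -0.5, 0.86, 759.95], [0.01, 0.87, 0.5, 542.02], [0.0, 0.0, 0.0, 1.0]] 365.02507963191886 258.74915779297737
```

View pics/scene1.png

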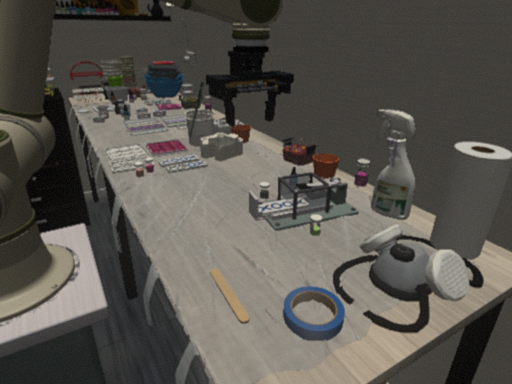

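View pics/side1.png

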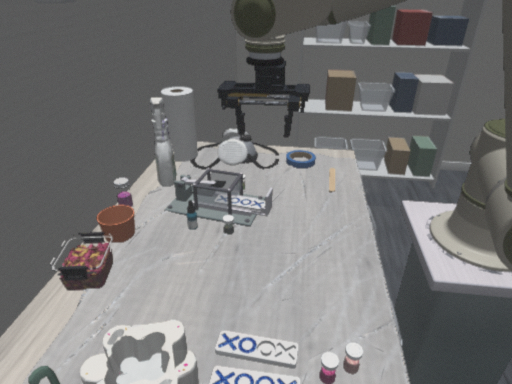

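The press is at about (300,200) in the scene view and (220,195) in the side view. The carriage's push plate faces the robot, at scene (253,203) and side (268,200). I'll measure it with the depth data and enlarge it.

```bash
python3 - <<'E'
from h import *
ims=[]
for n,(r0,r1,c0,c1) in dict(scene=(160,245,235,365),side=(160,245,155,285)).items():
    s=dict(np.load(n+".npz")); w=cloud(s); np.save(n+"_w.npy",w)
    ims.append(cv2.resize(s["color"][r0:r1,c0:c1,::-1],None,fx=6,fy=3.5 if 0 else 6,interpolation=cv2.INTER_CUBIC)[:, :780])
    for pt in ([(253,203),(304,183),(300,200),(316,225),(265,188),(335,182)] if n=="scene" else [(268,200),(218,180),(210,195),(228,222),(192,212),(255,203)]):
        print(n,pt,np.round(w[pt[1],pt[0]],0))
    m=(w[...,2]>78)&(w[...,2]<92)&(w[...,0]>350)&(w[...,0]<750)&(abs(w[...,1])<250)
    v,u=np.nonzero(m); print("frame-height",n,m.sum(),[u.min(),u.max(),v.min(),v.max()] if m.any() else 0)
    ps=w[m]; print(np.round(np.percentile(ps,[0,5,50,95,100],axis=0),0).tolist())
cv2.imwrite("pics/c1.png",ims[0]);cv2.imwrite("pics/c2.png",ims[1])
E
```

```text
scene (253, 203) [509. -42.  51.]
scene (304, 183) [658. -47.  73.]
scene (300, 200) [608. -98.  59.]
scene (316, 225) [ 632. -136.    2.]
scene (265, 188) [597.  43.  35.]
scene (335, 182) [742. -73.  67.]
frame-height scene 388 [np.int64(278), np.int64(331), np.int64(167), np.int64(194)]
[[590.0, -116.0, 78.0], [595.0, -111.0, 79.0], [645.0, -67.0, 84.0], [697.0, -10.0, 85.0], [705.0, 45.0, 88.0]]
side (268, 200) [513. -13.  57.]
side (218, 180) [ 661. -101.   55.]
side (210, 195) [661. -12.  60.]
side (228, 222) [599.  70.  40.]
side (192, 212) [689.  55.  50.]
side (255, 203) [550. -43.  26.]
frame-height side 388 [np.int64(190), np.int64(242), np.int64(168), np.int64(200)]
[[591.0, -112.0, 78.0], [598.0, -102.0, 80.0], [648.0, -44.0, 83.0], [700.0, -1.0, 85.0], [708.0, 46.0, 87.0]]
```

View pics/c1.png

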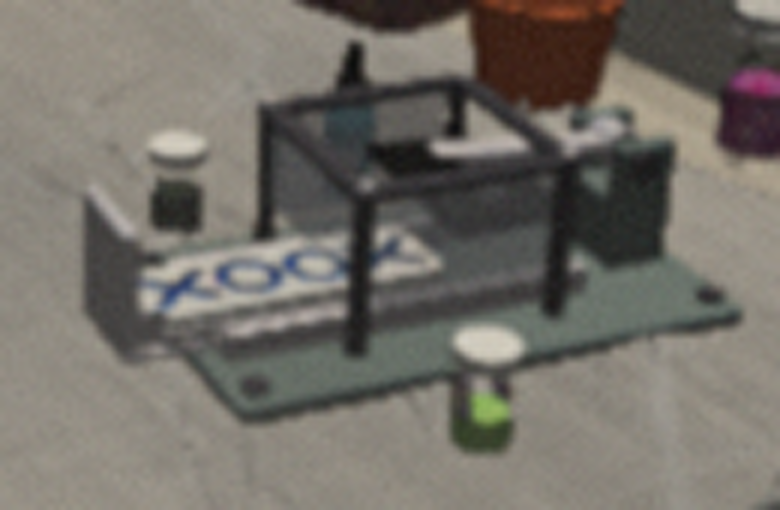

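View pics/c2.png

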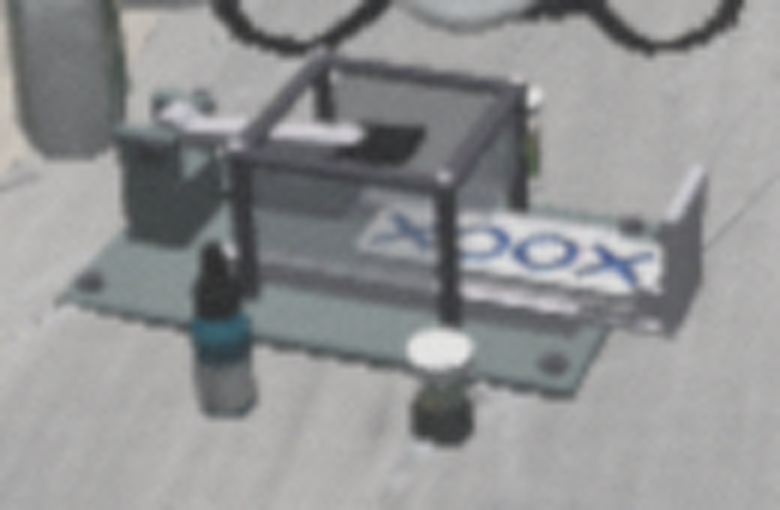

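The crops show the guard frame, the drawn-out carriage with its plate, one vial on each side and the dropper at left-back. Next I'll fit the frame and the plate.

```bash
python3 - <<'E'
from h import *
from scipy.optimize import minimize
W={n:np.load(n+"_w.npy") for n in("scene","side")}
def fit(ps):
    def c(q):
        a=q[2];d=ps[:,:2]-q[:2]; l=np.c_[d[:,0]*np.cos(a)+d[:,1]*np.sin(a),-d[:,0]*np.sin(a)+d[:,1]*np.cos(a)]
        o=np.abs(l)-[47,45]; sd=np.where((o>0).all(1),np.hypot(*np.maximum(o,0).T),np.abs(o.max(1)))
        return np.minimum(np.maximum(sd-3,0)**2,100).mean()
    return min((minimize(c,[x,y,a],method="Nelder-Mead") for x in(640,655) for y in(-50,-65) for a in(-.3,-.15,0,.15,.3)),key=lambda r:r.fun)
P=[]
for n,w in W.items():
    m=(w[...,2]>80)&(w[...,2]<89)&(w[...,0]>570)&(w[...,0]<730)&(w[...,1]>-140)&(w[...,1]<30)
    p=w[m];P.append(p);r=fit(p);print(n,len(p),r.x.round(3),r.fun)
r=fit(np.vstack(P));print("all",r.x.round(3),r.fun)
x0,y0,a=r.x;R=np.array([[np.cos(a),np.sin(a)],[-np.sin(a),np.cos(a)]])
for n,w in W.items():
    l=(w[...,:2]-r.x[:2])@R.T; z=w[...,2]
    m=(z>35)&(z<75)&(l[...,0]<-90)&(l[...,0]>-200)&(abs(l[...,1])<60)
    q=l[m];print(n,"plate local",len(q),np.percentile(q,[2,25,50,75,98],axis=0).round(1).tolist(), z[m].max())
    m=(z>60)&(z<79)&(abs(l[...,0])<38)&(abs(l[...,1])<34)
    q=np.c_[l[m],z[m]];print(n,"paddle",len(q),np.percentile(q,[2,50,98],axis=0).round(1).tolist())
    for side in(1,-1):
        m=(z>36)&(z<100)&(side*l[...,1]>58)&(side*l[...,1]<120)&(abs(l[...,0])<140)
        q=np.c_[w[m],l[m]]
        lab=[]
        while len(q) and len(lab)<5:
            k=np.hypot(*(q[:,:2]-q[0,:2]).T)<32
            if k.sum()>8: lab.append((k.sum(),np.median(q[k],0).round(0).tolist(),q[k,2].max().round(0)))
            q=q[~k]
        print(n,side,lab)
E
```

```text
scene 355 [ 6.47902e+02 -5.90820e+01 -1.62000e-01] 0.6391735078902294
side 358 [ 6.49237e+02 -5.33090e+01 -1.62000e-01] 0.9746535788802391
all [ 6.4855e+02 -5.6197e+01 -1.5700e-01] 3.31119407732605
scene plate local 146 [[-141.1, -26.6], [-140.4, -22.6], [-140.0, -9.2], [-138.1, 3.9], [-133.2, 19.4]] 71.71642255283041
scene paddle 104 [[-15.0, -16.5, 66.6], [5.8, -6.4, 72.2], [36.8, 10.8, 74.6]]
scene 1 [(np.int64(34), [691.0, 43.0, 66.0, 26.0, 105.0], np.float64(78.0)), (np.int64(53), [599.0, 52.0, 42.0, -65.0, 98.0], np.float64(46.0))]
scene -1 [(np.int64(69), [607.0, -162.0, 43.0, -26.0, -111.0], np.float64(45.0))]
side plate local 110 [[-140.8, -20.7], [-140.4, -1.7], [-139.7, 11.8], [-136.9, 25.1], [-133.6, 28.1]] 71.53676804394274
side paddle 120 [[-15.1, -9.7, 65.1], [5.8, 6.7, 71.9], [36.0, 17.0, 74.8]]
side 1 [(np.int64(107), [691.0, 54.0, 56.0, 25.0, 116.0], np.float64(78.0)), (np.int64(84), [601.0, 61.0, 42.0, -65.0, 109.0], np.float64(45.0))]
side -1 []
```

```bash
python3 - <<'E'
from h import *
s=robot.state(); print(s["time_s"],np.round(s["eef_rot"],2).tolist(),s["tool_pos"])
E
python3 -m pendant '[{"linear":[-0.6,-0.4,-1],"turn":[0,0,-0.02],"claw":0},{"linear":[-0.6,-0.4,-1],"turn":[0,0,-0.02],"claw":0},{"linear":[-0.6,-0.4,-1],"turn":[0,0,-0.02],"claw":0},{"linear":[-0.6,-0.4,-1],"turn":[0,0,-0.02],"claw":0},{"linear":[-0.6,-0.4,-1],"turn":[0,0,-0.02],"claw":0},{"linear":[-0.6,-0.4,-1],"turn":[0,0,-0.02],"claw":0},{"linear":[-0.4,-0.3,-1],"turn":[0,0,-0.02],"claw":0},{"linear":[-0.2,-0.2,-1],"turn":[0,0,-0.02],"claw":0},{"linear":[0,0,-1],"turn":[0,0,0],"claw":0},{"linear":[0,0,0],"turn":[0,0,0],"claw":0}]'
python3 - <<'E'
from h import *
s=robot.state(); print(s["time_s"],np.round(s["eef_rot"],3).tolist(),s["tool_pos"])
w=viewer.snapshot("wrist"); np.savez("wr.npz",**w); print(w["fx"],w["cx"],w["cy"],np.round(w["cam_to_world"],2).tolist()); cv2.imwrite("pics/w1.png",w["color"][...,::-1])
E
```

```text
0.1 [[0.0, 1.0, -0.0], [1.0, -0.0, 0.0], [0.0, -0.0, -1.0]] [5.24789663e+02 3.56286344e-02 2.38246382e+02]
time_s: 0.93
tool_pos: [482.1, -28.8, 146.9]
eef_rot: [[0.159, 0.987, -0.003], [0.987, -0.159, 0.001], [0.0, -0.003, -1.0]]
contact_force: [-0.5, -0.9, -0.8]
finger_gap: 0.269
finger_force: 0.0
0.9333 [[0.159, 0.987, -0.003], [0.987, -0.159, 0.001], [0.0, -0.003, -1.0]] [482.14717525 -28.79066495 146.90457563]
297.3186396354542 261.4386305256215 190.33666303534505 [[0.99, 0.15, 0.05, 494.88], [-0.16, 0.94, 0.3, 49.35], [-0.0, -0.3, 0.95, 292.1], [0.0, 0.0, 0.0, 1.0]]
```

View pics/w1.png

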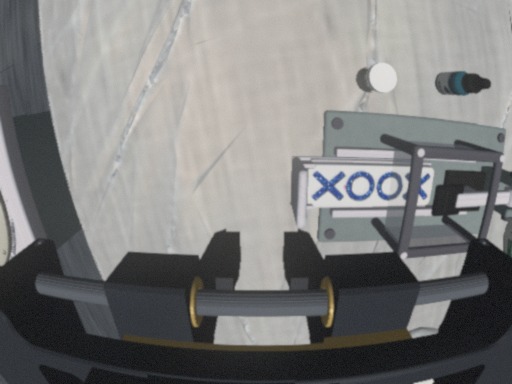

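The wrist view shows the push plate at column 300, rows 170–228, the window at about (455,195) and the dark vial at (380,78). I'll check the frame fit with this view.

```bash
python3 - <<'E'
from h import *
from scipy.optimize import minimize
s=dict(np.load("wr.npz"));z=s["range_z"];v,u=np.mgrid[:384,:512]
x=(u-s["cx"])/s["fx"];y=(v-s["cy"])/s["fy"];r=np.hypot(x,y)+1e-9;k=np.tan(np.minimum(r,1.4))/r*z
w=(np.stack([x*k,-y*k,-z,np.ones_like(z)],-1)@s["cam_to_world"].T)[...,:3];w[z==0]=np.nan
m=(w[...,2]>79)&(w[...,2]<90)&(w[...,0]>570)&(w[...,0]<730)&(w[...,1]>-140)&(w[...,1]<25)
ps=w[m]
def c(q):
    a=q[2];d=ps[:,:2]-q[:2]; l=np.c_[d[:,0]*np.cos(a)+d[:,1]*np.sin(a),-d[:,0]*np.sin(a)+d[:,1]*np.cos(a)]
    o=np.abs(l)-[47,45]; sd=np.where((o>0).all(1),np.hypot(*np.maximum(o,0).T),np.abs(o.max(1)))
    return np.minimum(np.maximum(sd-3,0)**2,100).mean()
b=minimize(c,[648,-56,-.16],method="Nelder-Mead");print(len(ps),b.x,b.fun)
a=-.162;R=np.array([[np.cos(a),np.sin(a)],[-np.sin(a),np.cos(a)]])
l=(w[...,:2]-[648.5,-56.2])@R.T
m=(w[...,2]>66)&(w[...,2]<75)&(l[...,0]<-110)&(l[...,0]>-160)&(abs(l[...,1])<40)
print("plate top",m.sum(),np.percentile(l[m],[2,50,98],axis=0))
m=(w[...,2]>58)&(w[...,2]<79)&(abs(l[...,0])<36)&(abs(l[...,1])<34)
print("paddle",m.sum(),np.percentile(l[m],[2,50,98],axis=0))
E
```

```text
3623 [ 6.48497526e+02 -5.50507846e+01 -1.60930395e-01] 0.5707394817788446
plate top 569 [[-140.56695202  -21.4003606 ]
 [-137.10555428    2.81390418]
 [-132.80547165   24.22710297]]
paddle 1084 [[-15.50173286 -12.71855037]
 [  2.23456341   1.71727056]
 [ 33.42799719  14.8733509 ]]
```

```bash
python3 -m pendant '[{"linear":[-0.5,0.1,0],"turn":[0,0,0],"claw":0},{"linear":[-0.5,0.1,-1],"turn":[0,0,0],"claw":0},{"linear":[0,0,-1.5],"turn":[0,0,0],"claw":0},{"linear":[0,0,-1.5],"turn":[0,0,0],"claw":0},{"linear":[0,0,-1.5],"turn":[0,0,0],"claw":0},{"linear":[0,0,-1.5],"turn":[0,0,0],"claw":0},{"linear":[0,0,-1.5],"turn":[0,0,0],"claw":0},{"linear":[0,0,-1],"turn":[0,0,0],"claw":0},{"linear":[0,0,-0.6],"turn":[0,0,0],"claw":0},{"linear":[0,0,0],"turn":[0,0,0],"claw":0}]'
```

```text
time_s: 1.82
tool_pos: [472.7, -26.8, 47.2]
eef_rot: [[0.159, 0.987, -0.001], [0.987, -0.159, 0.0], [0.0, -0.001, -1.0]]
contact_force: [-0.5, 0.2, 0.1]
finger_gap: 0.004
finger_force: 0.0
```

```bash
python3 -m pendant '[{"linear":[0.4,-0.065,0],"turn":[0,0,0],"claw":0},{"linear":[0.4,-0.065,0],"turn":[0,0,0],"claw":0},{"linear":[0.4,-0.065,0],"turn":[0,0,0],"claw":0},{"linear":[0.4,-0.065,0],"turn":[0,0,0],"claw":0},{"linear":[0.4,-0.065,0],"turn":[0,0,0],"claw":0},{"linear":[0.4,-0.065,0],"turn":[0,0,0],"claw":0},{"linear":[0.4,-0.065,0],"turn":[0,0,0],"claw":0},{"linear":[0.4,-0.065,0],"turn":[0,0,0],"claw":0},{"linear":[0.3,-0.05,0],"turn":[0,0,0],"claw":0},{"linear":[0.3,-0.05,0],"turn":[0,0,0],"claw":0}]'
python3 -m pendant '[{"linear":[0.2,-0.03,0],"turn":[0,0,0],"claw":0},{"linear":[0.2,-0.035,0],"turn":[0,0,0],"claw":0},{"linear":[0.2,-0.03,0],"turn":[0,0,0],"claw":0},{"linear":[0.2,-0.035,0],"turn":[0,0,0],"claw":0},{"linear":[0.2,-0.03,0],"turn":[0,0,0],"claw":0},{"linear":[0.2,-0.035,0],"turn":[0,0,0],"claw":0},{"linear":[0.2,-0.03,0],"turn":[0,0,0],"claw":0},{"linear":[0.2,-0.035,0],"turn":[0,0,0],"claw":0},{"linear":[0,0,0],"turn":[0,0,0],"claw":0},{"linear":[0,0,0],"turn":[0,0,0],"claw":0}]'
```

```text
time_s: 2.65
tool_pos: [511.2, -33.2, 47.7]
eef_rot: [[0.159, 0.987, -0.0], [0.987, -0.159, 0.0], [0.0, -0.0, -1.0]]
contact_force: [-3.2, -0.2, 3.4]
finger_gap: 0.001
finger_force: 1.7
time_s: 3.48
tool_pos: [527.4, -35.9, 47.7]
eef_rot: [[0.159, 0.987, 0.001], [0.987, -0.159, -0.0], [-0.0, 0.001, -1.0]]
contact_force: [-0.8, -0.2, -0.2]
finger_gap: 0.01
finger_force: 0.0
```

```bash
python3 -m pendant '[{"linear":[0.1,-0.016,0],"turn":[0,0,0],"claw":0},{"linear":[0.1,-0.016,0],"turn":[0,0,0],"claw":0},{"linear":[0.1,-0.016,0],"turn":[0,0,0],"claw":0},{"linear":[0.1,-0.016,0],"turn":[0,0,0],"claw":0},{"linear":[0,0,0],"turn":[0,0,0],"claw":0},{"linear":[0,0,0],"turn":[0,0,0],"claw":0},{"linear":[0,0,0],"turn":[0,0,0],"claw":0},{"linear":[0,0,0],"turn":[0,0,0],"claw":0},{"linear":[0,0,0],"turn":[0,0,0],"claw":0},{"linear":[0,0,0],"turn":[0,0,0],"claw":0}]'
python3 -m pendant '[{"linear":[0.1,-0.016,0],"turn":[0,0,0],"claw":0},{"linear":[0.1,-0.016,0],"turn":[0,0,0],"claw":0},{"linear":[0,0,0],"turn":[0,0,0],"claw":0},{"linear":[0,0,0],"turn":[0,0,0],"claw":0},{"linear":[0,0,0],"turn":[0,0,0],"claw":0},{"linear":[0,0,0],"turn":[0,0,0],"claw":0},{"linear":[0,0,0],"turn":[0,0,0],"claw":0},{"linear":[0,0,0],"turn":[0,0,0],"claw":0},{"linear":[0,0,0],"turn":[0,0,0],"claw":0},{"linear":[0,0,0],"turn":[0,0,0],"claw":0}]'
```

```text
time_s: 4.32
tool_pos: [531.1, -36.5, 47.7]
eef_rot: [[0.159, 0.987, 0.0], [0.987, -0.159, -0.0], [-0.0, 0.0, -1.0]]
contact_force: [-1.0, -0.7, 0.0]
finger_gap: 0.008
finger_force: 0.5
time_s: 5.15
tool_pos: [533.0, -36.8, 47.7]
eef_rot: [[0.159, 0.987, 0.0], [0.987, -0.159, -0.0], [-0.0, 0.0, -1.0]]
contact_force: [-1.7, -0.9, -0.3]
finger_gap: 0.005
finger_force: 0.8
```

```bash
python3 -m pendant '[{"linear":[0.1,-0.016,0],"turn":[0,0,0],"claw":0},{"linear":[0.1,-0.016,0],"turn":[0,0,0],"claw":0},{"linear":[0,0,0],"turn":[0,0,0],"claw":0},{"linear":[0,0,0],"turn":[0,0,0],"claw":0},{"linear":[0,0,0],"turn":[0,0,0],"claw":0},{"linear":[0,0,0],"turn":[0,0,0],"claw":0},{"linear":[0,0,0],"turn":[0,0,0],"claw":0},{"linear":[0,0,0],"turn":[0,0,0],"claw":0},{"linear":[0,0,0],"turn":[0,0,0],"claw":0},{"linear":[0,0,0],"turn":[0,0,0],"claw":0}]'
python3 -m pendant '[{"linear":[0.1,-0.016,0],"turn":[0,0,0],"claw":0},{"linear":[0.1,-0.016,0],"turn":[0,0,0],"claw":0},{"linear":[0,0,0],"turn":[0,0,0],"claw":0},{"linear":[0,0,0],"turn":[0,0,0],"claw":0},{"linear":[0,0,0],"turn":[0,0,0],"claw":0},{"linear":[0,0,0],"turn":[0,0,0],"claw":0},{"linear":[0,0,0],"turn":[0,0,0],"claw":0},{"linear":[0,0,0],"turn":[0,0,0],"claw":0},{"linear":[0,0,0],"turn":[0,0,0],"claw":0},{"linear":[0,0,0],"turn":[0,0,0],"claw":0}]'
python3 - <<'E'
from h import *
s=viewer.snapshot("scene");w=cloud(s);S=viewer.snapshot("side");W=cloud(S)
a=-.161;R=np.array([[np.cos(a),np.sin(a)],[-np.sin(a),np.cos(a)]])
for w,c in((w,(647.9,-59.1)),(W,(649.2,-53.3))):
    l=(w[...,:2]-c)@R.T;z=w[...,2]
    m=(z>25)&(z<71)&(l[...,0]<-85)&(l[...,0]>-150)&(abs(l[...,1])<27)
    print(m.sum(),np.percentile(l[m],[2,10,50,90,98],axis=0).round(1).tolist())
E
```

```text
time_s: 5.98
tool_pos: [535.1, -37.1, 47.7]
eef_rot: [[0.159, 0.987, 0.0], [0.987, -0.159, 0.0], [0.0, 0.0, -1.0]]
contact_force: [-1.2, -1.0, -1.3]
finger_gap: 0.008
finger_force: 0.6
time_s: 6.82
tool_pos: [536.1, -37.2, 47.7]
eef_rot: [[0.159, 0.987, -0.003], [0.987, -0.159, 0.0], [0.0, -0.003, -1.0]]
contact_force: [-7.5, -1.0, 3.8]
finger_gap: 0.003
finger_force: 4.1
243 [[-128.7, -23.6], [-127.2, -22.3], [-98.7, -7.6], [-94.2, 2.6], [-89.6, 12.5]]
202 [[-129.2, -8.3], [-125.7, 4.2], [-99.2, 9.6], [-92.7, 23.1], [-88.3, 24.3]]
```

```bash
python3 -m pendant '[{"linear":[0.1,-0.016,0],"turn":[0,0,0],"claw":0},{"linear":[0.1,-0.016,0],"turn":[0,0,0],"claw":0},{"linear":[0,0,0],"turn":[0,0,0],"claw":0},{"linear":[0,0,0],"turn":[0,0,0],"claw":0},{"linear":[0,0,0],"turn":[0,0,0],"claw":0},{"linear":[0,0,0],"turn":[0,0,0],"claw":0},{"linear":[0,0,0],"turn":[0,0,0],"claw":0},{"linear":[0,0,0],"turn":[0,0,0],"claw":0},{"linear":[0,0,0],"turn":[0,0,0],"claw":0},{"linear":[0,0,0],"turn":[0,0,0],"claw":0}]'
```

```text
time_s: 7.75
tool_pos: [536.2, -37.3, 47.6]
eef_rot: [[0.159, 0.987, -0.008], [0.987, -0.159, 0.001], [-0.0, -0.008, -1.0]]
contact_force: [-19.4, 0.7, 11.5]
finger_gap: 0.007
finger_force: 10.4
```

The carriage is firmly at its stop: 19 N, with no further motion. Now I'll back off and rise.

```bash
python3 -m pendant '[{"linear":[-0.5,0.08,0],"turn":[0,0,0],"claw":0},{"linear":[-1,0.16,0],"turn":[0,0,0],"claw":0},{"linear":[-1,0.16,0],"turn":[0,0,0],"claw":0},{"linear":[-0.5,0.08,0.5],"turn":[0,0,0],"claw":0},{"linear":[0,0,1.5],"turn":[0,0,0],"claw":0},{"linear":[0,0,2],"turn":[0,0,0],"claw":0},{"linear":[0,0,2],"turn":[0,0,0],"claw":0},{"linear":[0,0,2],"turn":[0,0,0],"claw":0},{"linear":[0,0,1.5],"turn":[0,0,0],"claw":0},{"linear":[0,0,0.5],"turn":[0,0,0],"claw":0}]'
python3 -m pendant '[{"linear":[0,0,0],"turn":[0,0,0],"claw":0},{"linear":[1.5,-0.24,0],"turn":[0,0,0],"claw":0},{"linear":[1.5,-0.24,0],"turn":[0,0,0],"claw":0},{"linear":[1.5,-0.24,0],"turn":[0,0,0],"claw":0},{"linear":[1.5,-0.24,0],"turn":[0,0,0],"claw":0},{"linear":[1.5,-0.24,0],"turn":[0,0,0],"claw":0},{"linear":[1.5,-0.24,0],"turn":[0,0,0],"claw":0},{"linear":[1,-0.16,0],"turn":[0,0,0],"claw":0},{"linear":[0.5,-0.08,0],"turn":[0,0,0],"claw":0},{"linear":[0,0,0],"turn":[0,0,0],"claw":0}]'
```

```text
time_s: 8.58
tool_pos: [510.3, -33.2, 150.5]
eef_rot: [[0.159, 0.987, 0.005], [0.987, -0.159, -0.001], [-0.0, 0.005, -1.0]]
contact_force: [-0.3, 0.3, -0.3]
finger_gap: 0.002
finger_force: 0.0
time_s: 9.42
tool_pos: [614.2, -49.8, 146.4]
eef_rot: [[0.159, 0.987, -0.001], [0.987, -0.159, 0.0], [0.0, -0.001, -1.0]]
contact_force: [0.6, 0.2, 1.3]
finger_gap: 0.009
finger_force: 0.0
```

```bash
python3 - <<'E'
from h import *
w=viewer.snapshot("scene"); np.savez("s2.npz",**w)
c=cloud(w);a=-.161;R=np.array([[np.cos(a),np.sin(a)],[-np.sin(a),np.cos(a)]]);l=(c[...,:2]-(647.9,-59.1))@R.T;z=c[...,2]
m=(z>45)&(z<71)&(l[...,0]<-85)&(l[...,0]>-150)&(abs(l[...,1])<27);print("plate",np.percentile(l[m],[2,10,50,90],axis=0).round(1).tolist())
print(robot.state()["tool_pos"])
cv2.imwrite("pics/s2.png",cv2.resize(w["color"][130:245,225:375,::-1],None,fx=5,fy=5,interpolation=cv2.INTER_CUBIC))
E
```

```text
plate [[-99.3, -24.2], [-98.9, -22.6], [-98.0, -7.7], [-93.0, 16.1]]
[613.71565953 -49.6468886  146.70011798]
```

View pics/s2.png

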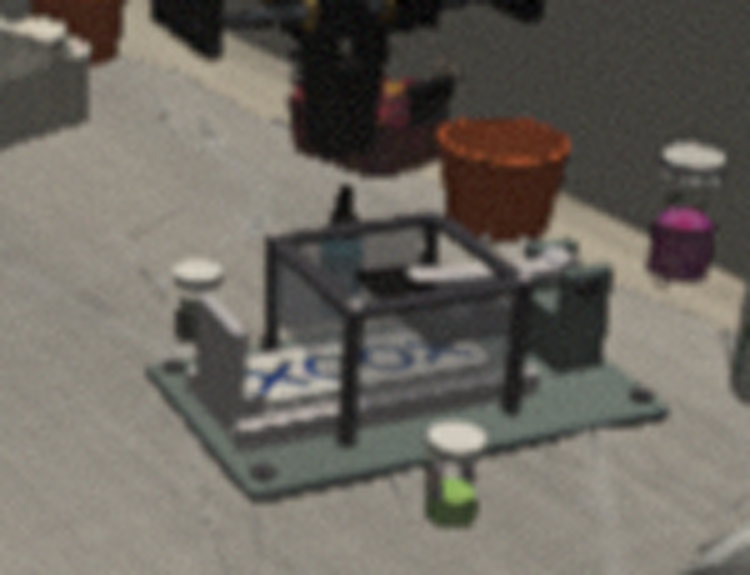

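The carriage is home: the plate face is at about −99 mm and nothing else has moved. The fingers are above the press, so I'll centre slightly ahead of the paddle's middle and descend.

```bash
python3 -m pendant '[{"linear":[1,-0.16,0],"turn":[0,0,0],"claw":0},{"linear":[1,-0.16,0],"turn":[0,0,0],"claw":0},{"linear":[0.9,-0.14,0],"turn":[0,0,0],"claw":0},{"linear":[0,0,-1],"turn":[0,0,0],"claw":0},{"linear":[0,0,-1],"turn":[0,0,0],"claw":0},{"linear":[0,0,-1],"turn":[0,0,0],"claw":0},{"linear":[0,0,-1],"turn":[0,0,0],"claw":0},{"linear":[0,0,-1],"turn":[0,0,0],"claw":0},{"linear":[0,0,0],"turn":[0,0,0],"claw":0},{"linear":[0,0,0],"turn":[0,0,0],"claw":0}]'
```

```text
time_s: 10.3
tool_pos: [642.6, -54.2, 97.1]
eef_rot: [[0.159, 0.987, -0.001], [0.987, -0.159, 0.0], [0.0, -0.001, -1.0]]
contact_force: [0.7, 0.4, -0.0]
finger_gap: 0.006
finger_force: 0.0
```

```bash
python3 -m pendant '[{"linear":[0,0,-0.4],"turn":[0,0,0],"claw":0},{"linear":[0,0,-0.4],"turn":[0,0,0],"claw":0},{"linear":[0,0,-0.4],"turn":[0,0,0],"claw":0},{"linear":[0,0,-0.4],"turn":[0,0,0],"claw":0},{"linear":[0,0,-0.4],"turn":[0,0,0],"claw":0},{"linear":[0,0,-0.3],"turn":[0,0,0],"claw":0},{"linear":[0,0,-0.3],"turn":[0,0,0],"claw":0},{"linear":[0,0,-0.3],"turn":[0,0,0],"claw":0},{"linear":[0,0,0],"turn":[0,0,0],"claw":0},{"linear":[0,0,0],"turn":[0,0,0],"claw":0}]'
python3 -m pendant '[{"linear":[0,0,-0.2],"turn":[0,0,0],"claw":0},{"linear":[0,0,-0.2],"turn":[0,0,0],"claw":0},{"linear":[0,0,-0.2],"turn":[0,0,0],"claw":0},{"linear":[0,0,-0.2],"turn":[0,0,0],"claw":0},{"linear":[0,0,-0.1],"turn":[0,0,0],"claw":0},{"linear":[0,0,-0.1],"turn":[0,0,0],"claw":0},{"linear":[0,0,0],"turn":[0,0,0],"claw":0},{"linear":[0,0,0],"turn":[0,0,0],"claw":0},{"linear":[0,0,0],"turn":[0,0,0],"claw":0},{"linear":[0,0,0],"turn":[0,0,0],"claw":0}]'
```

```text
time_s: 11.13
tool_pos: [643.1, -54.4, 68.5]
eef_rot: [[0.159, 0.987, 0.0], [0.987, -0.159, -0.0], [0.0, 0.0, -1.0]]
contact_force: [0.8, -0.2, 0.4]
finger_gap: 0.003
finger_force: 0.0
time_s: 11.97
tool_pos: [643.1, -54.4, 58.6]
eef_rot: [[0.159, 0.987, 0.0], [0.987, -0.159, -0.0], [0.0, 0.0, -1.0]]
contact_force: [1.1, -0.6, 2.5]
finger_gap: 0.004
finger_force: 0.6
```

```bash
python3 -m pendant '[{"linear":[0,0,-0.1],"turn":[0,0,0],"claw":0},{"linear":[0,0,-0.1],"turn":[0,0,0],"claw":0},{"linear":[0,0,-0.1],"turn":[0,0,0],"claw":0},{"linear":[0,0,0],"turn":[0,0,0],"claw":0},{"linear":[0,0,0],"turn":[0,0,0],"claw":0},{"linear":[0,0,0],"turn":[0,0,0],"claw":0},{"linear":[0,0,0],"turn":[0,0,0],"claw":0},{"linear":[0,0,0],"turn":[0,0,0],"claw":0},{"linear":[0,0,0],"turn":[0,0,0],"claw":0},{"linear":[0,0,0],"turn":[0,0,0],"claw":0}]'
python3 -m pendant '[{"linear":[0,0,-0.1],"turn":[0,0,0],"claw":0},{"linear":[0,0,-0.1],"turn":[0,0,0],"claw":0},{"linear":[0,0,0],"turn":[0,0,0],"claw":0},{"linear":[0,0,0],"turn":[0,0,0],"claw":0},{"linear":[0,0,0],"turn":[0,0,0],"claw":0},{"linear":[0,0,0],"turn":[0,0,0],"claw":0},{"linear":[0,0,0],"turn":[0,0,0],"claw":0},{"linear":[0,0,0],"turn":[0,0,0],"claw":0},{"linear":[0,0,0],"turn":[0,0,0],"claw":0},{"linear":[0,0,0],"turn":[0,0,0],"claw":0}]'
```

```text
time_s: 12.8
tool_pos: [643.0, -54.3, 55.7]
eef_rot: [[0.159, 0.987, -0.0], [0.987, -0.159, -0.0], [-0.0, -0.0, -1.0]]
contact_force: [2.1, 0.1, 2.4]
finger_gap: 0.004
finger_force: 1.0
time_s: 13.63
tool_pos: [643.1, -54.3, 53.8]
eef_rot: [[0.159, 0.987, 0.0], [0.987, -0.159, -0.0], [0.0, 0.0, -1.0]]
contact_force: [1.3, 0.3, 4.1]
finger_gap: 0.005
finger_force: 2.4
```

```bash
python3 -m pendant '[{"linear":[0,0,-0.1],"turn":[0,0,0],"claw":0},{"linear":[0,0,-0.05],"turn":[0,0,0],"claw":0},{"linear":[0,0,0],"turn":[0,0,0],"claw":0},{"linear":[0,0,0],"turn":[0,0,0],"claw":0},{"linear":[0,0,0],"turn":[0,0,0],"claw":0},{"linear":[0,0,0],"turn":[0,0,0],"claw":0},{"linear":[0,0,0],"turn":[0,0,0],"claw":0},{"linear":[0,0,0],"turn":[0,0,0],"claw":0},{"linear":[0,0,0],"turn":[0,0,0],"claw":0},{"linear":[0,0,0],"turn":[0,0,0],"claw":0}]'
```

```text
time_s: 14.47
tool_pos: [643.2, -54.4, 53.4]
eef_rot: [[0.159, 0.987, 0.001], [0.987, -0.159, -0.0], [-0.0, 0.001, -1.0]]
contact_force: [-3.3, 1.1, 12.8]
finger_gap: 0.008
finger_force: 6.5
```

```bash
python3 -m pendant '[{"linear":[0,0,-0.1],"turn":[0,0,0],"claw":0},{"linear":[0,0,0],"turn":[0,0,0],"claw":0},{"linear":[0,0,0],"turn":[0,0,0],"claw":0},{"linear":[0,0,0],"turn":[0,0,0],"claw":0},{"linear":[0,0,0],"turn":[0,0,0],"claw":0},{"linear":[0,0,0],"turn":[0,0,0],"claw":0},{"linear":[0,0,0],"turn":[0,0,0],"claw":0},{"linear":[0,0,0],"turn":[0,0,0],"claw":0},{"linear":[0,0,0],"turn":[0,0,0],"claw":0},{"linear":[0,0,0],"turn":[0,0,0],"claw":0}]'
python3 -m pendant '[{"linear":[0,0,0.2],"turn":[0,0,0],"claw":0},{"linear":[0,0,0.4],"turn":[0,0,0],"claw":0},{"linear":[0,0,0.8],"turn":[0,0,0],"claw":0},{"linear":[0,0,1.2],"turn":[0,0,0],"claw":0},{"linear":[0,0,1.5],"turn":[0,0,0],"claw":0},{"linear":[0,0,1.5],"turn":[0,0,0],"claw":0},{"linear":[0,0,1.5],"turn":[0,0,0],"claw":0},{"linear":[0,0,1.5],"turn":[0,0,0],"claw":0},{"linear":[0,0,1],"turn":[0,0,0],"claw":0},{"linear":[0,0,0.5],"turn":[0,0,0],"claw":0}]'
python3 -m pendant '[{"linear":[-1,0.16,1],"turn":[0,0,0],"claw":0},{"linear":[-1.5,0.24,1],"turn":[0,0,0],"claw":0},{"linear":[-1.5,0.24,0],"turn":[0,0,0],"claw":0},{"linear":[-1.5,0.24,0],"turn":[0,0,0],"claw":0},{"linear":[-1.5,0.24,0],"turn":[0,0,0],"claw":0},{"linear":[-1.5,0.24,0],"turn":[0,0,0],"claw":0},{"linear":[-1,0.16,0],"turn":[0,0,0],"claw":0},{"linear":[-0.5,0,0],"turn":[0,0,0],"claw":0},{"linear":[0,0,0],"turn":[0,0,0],"claw":0},{"linear":[0,0,0],"turn":[0,0,0],"claw":0}]'
python3 - <<'E'
from h import *
a=-.161;R=np.array([[np.cos(a),np.sin(a)],[-np.sin(a),np.cos(a)]]);ims=[]
for n,c,(r,q) in(("scene",(647.9,-59.1),(160,235)),("side",(649.2,-53.3),(160,155))):
    s=viewer.snapshot(n);w=cloud(s);l=(w[...,:2]-c)@R.T;z=w[...,2]
    m=(z>45)&(z<71)&(l[...,0]<-85)&(l[...,0]>-150)&(abs(l[...,1])<27);print("plate",np.percentile(l[m][:,0],[5,50]).round(1))
    m=(abs(l[...,0])<10)&(abs(l[...,1])<10);print("paddle z",np.percentile(z[m],[5,50,95]).round(1))
    ims.append(cv2.resize(s["color"][r:r+85,q:q+130,::-1],None,fx=3.3,fy=3.3,interpolation=cv2.INTER_CUBIC))
cv2.imwrite("pics/f.png",np.vstack(ims))
E
```

```text
time_s: 15.3
tool_pos: [643.3, -54.4, 53.2]
eef_rot: [[0.159, 0.987, 0.001], [0.987, -0.159, -0.001], [-0.0, 0.001, -1.0]]
contact_force: [-3.8, 0.2, 18.6]
finger_gap: 0.008
finger_force: 9.2
time_s: 16.13
tool_pos: [643.4, -54.4, 154.2]
eef_rot: [[0.159, 0.987, 0.002], [0.987, -0.159, -0.001], [-0.0, 0.002, -1.0]]
contact_force: [-0.0, -0.1, 0.0]
finger_gap: 0.004
finger_force: 0.0
time_s: 16.97
tool_pos: [543.3, -39.3, 172.3]
eef_rot: [[0.159, 0.987, 0.0], [0.987, -0.159, -0.0], [-0.0, 0.0, -1.0]]
contact_force: [-0.7, -0.4, -0.0]
finger_gap: 0.005
finger_force: 0.0
plate [-99.1 -97.7]Traceback (most recent call last):
  File "<stdin>", line 6, in <module>
    return _quantile_unchecked(
        a, q, axis, out, overwrite_input, method, keepdims, weights)
    return _ureduce(a,
                    func=_quantile_ureduce_func,
    ...<5 lines>...
                    overwrite_input=overwrite_input,
                    method=method)
    r = func(a, **kwargs)
    result = _quantile(arr,
                       quantiles=q,
    ...<2 lines>...
                       out=out,
                       weights=wgt)
    slices_having_nans = np.isnan(arr[-1, ...])
                                  ~~~^^^^^^^^^
IndexError: index -1 is out of bounds for axis 0 with size 0
```

```bash
python3 - <<'E'
from h import *
w=[viewer.snapshot(n)["color"] for n in("scene","side")]
cv2.imwrite("pics/f.png",np.vstack([cv2.resize(i[155:240,q:q+130,::-1],None,fx=3.4,fy=3.4,interpolation=cv2.INTER_CUBIC) for i,q in zip(w,(235,155))]))
E
```

```text
(no output)
```

View pics/f.png

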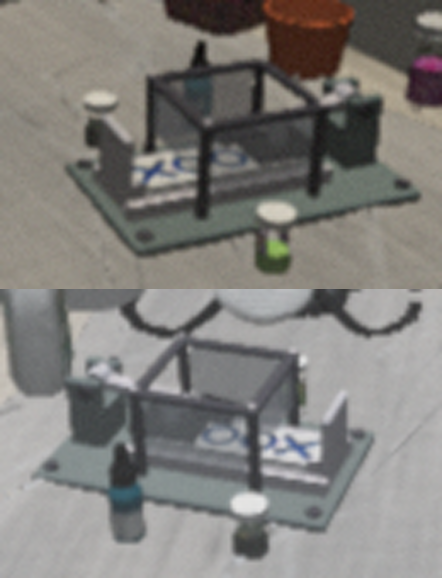

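The lever is down: the paddle has dropped below the rim at (210,395), and its stop was felt at TCP 53 mm under 19 N. The carriage is home and the bystanders stand where they were.

```bash
python3 -c "
from rig import ticket
print(ticket.close_job())"
```

```text
the job is handed in; nothing more can be done
None
```

I pushed the carriage home, then pressed the lever fully down (both stops felt at about 19 N), saw no sign of touching the guard or bystanders, and handed the job in after about 17 s; the verdict was not shown.

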